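Set up the extraction for a carving blank

TASK

Take the square-edged birch blank out of the stock rack and stand it upright between the two cheeks of the carving rest, on its floor and roughly centred; then swing the extraction hood over it, and only then turn the selector on the grey control box to the mark with three dots. Leave the round log, the bottle, the mug and the wood slice where they stand.

Things in the scene. Friction and masses are not known exactly. Their poses are not given: they have to be found in the camera images.
- blank: square-edged birch block, 45 (x) x 60 (y) x 80 mm (z, upright), 0.1 to 0.21 kg, pale wood with white bark on one 60 mm face. Origin at the centre of its underside. It starts upright in one of the two bays of the rack, its 60 mm side between the partitions, so that there it can be taken only across its 45 mm side (its x)
- log: bystander: round birch log, 54 mm diameter, 80 mm tall, standing in the other bay of the rack. Origin at the centre of its underside
- rack: fixed plywood stock rack: base 120 (x) x 164 (y) x 8 mm with three upright partitions, each 70 mm (x) x 8 mm (y), tops 84 mm above the bench, at y = -78, 0 and 78 mm, making two bays 70 mm wide in y and open at both x ends. Things in it stand on the base, 8 mm above the bench. Origin under the centre of the base
- rest: fixed wooden carving rest: base 120 (x) x 100 (y) x 12 mm with two upright cheeks, each 70 mm (x) x 14 mm (y), tops 86 mm above the bench, leaving between them a channel 54 mm wide in y, along x, open at both ends. The blank fits only with its 45 mm side across the channel (its 60 mm side along the rest's x), and the cheeks then hide its two 60 mm faces. Origin under the centre of the base
- rest_seat (a point): centre of the rest's floor between the cheeks, 12 mm above the bench; axes as rest
- post: fixed upright metal duct post, 48 mm diameter with a foot plate 110 mm in diameter and 8 mm thick, 209 mm tall with the turning head. Origin at the centre of its foot; its -x points roughly to the rest
- hood (a joint): swing of the hood arm about the vertical axis of the post (rad): at 0 the arm points along the post's -x, it grows clockwise seen from above, towards the control box; range -0.6 to 1.7. Light friction (about 0.12 N m): it stays where it is left
- post_hinge (a point): point on the hinge axis of the hood arm at the arm's height, 191 mm above the bench; the axis is vertical
- hood_grip (a point): middle of the upright round wooden handle on top of the hood, 22 mm diameter, free from 210 to 262 mm above the bench; this point is 238 mm up and 200 mm from the hinge axis. The horizontal arm pipe, 30 mm diameter, runs from the hood to the post, its top 206 mm above the bench
- hood_mouth (a point): centre of the round mouth of the hood, 104 mm diameter, facing down 150 mm above the bench, straight below the handle
- control: fixed dark grey control box, 150 (x) x 140 (y) x 55 mm, with the selector on the centre of its top. Origin under its centre. Marks round the selector on a circle of 53 mm radius: clockwise from above a ring, one, two, three and four dots (in a row across the pointer's direction), at 90, 45, 0, -45 and -90 degrees from the box's +x (counter-clockwise positive)
- selector (a joint): angle of the selector (rad), growing clockwise seen from above: 0 at the ring, 0.785 at one dot, 1.571 at two dots, 2.356 at three dots, 3.142 at four dots (end stop just beyond). A sprung detent pulls it into the nearest mark; it takes up to about 0.06 N m to pass from one to the next. It starts at the ring or at one dot
- selector_grip (a point): point on the selector's axis, 93 mm above the bench, in the upper part of its bar grip: black, 62 mm long, 16 mm wide, from 65 to 107 mm above the bench, on a disc of 60 mm diameter. The point's x runs along the bar to the pointer end, which has a white line on top; y is across the bar
- oil: bystander: amber bottle, 54 mm diameter, 150 mm tall; origin at the centre of its underside
- mug: bystander: white cup, 76 mm diameter, 85 mm tall; origin at the centre of its underside
- slice: bystander: round slice of wood lying flat, 100 mm diameter, 22 mm thick; origin at the centre of its underside
There are look-alikes about, which are no part of the job. Leave any green look-alike of the control alone. Leave any red look-alike of the rest alone.

How it is judged:
By the outcome, as a careful person would: the job done as asked, in the order asked, and still so for the second after the job is handed in, with the robot touching nothing.
It also fails if it takes over 72 s, if anything falls off the work surface, if the arm or the gripper's body presses on something with over 40 N, if the wrist force passes 120 N, or if a joint passes its speed limit or range.

ROBOT

A 6-joint arm with a two-finger parallel gripper is mounted at the origin on the work surface. World frame = base frame: x ahead of the robot, y to its left, z up, the work surface at z = 0. Lengths are in m, angles in rad, forces in N, time in s.
With the tool pointing down it reaches from about 0.35 to 0.85 m from the base axis. Payload 8.1 kg.
Tool frame: the origin (TCP) lies on the mounting face of the last link; the fingertips stand 186 mm ahead of it and the grasp point (between the pads) lies 167 mm ahead of it; z points along the fingers, y is the line along which they close (so a half turn about z gives the same grasp; the last joint's range is limited). The gripper opens to 93 mm and grips with 3 to 60 N. Pads are 15 mm wide; open, the fingers measure 128 mm over their backs; the gripper's body (75 mm by 188 mm) begins 65 mm behind the grasp point.
Start: joints at [-1.291, 0.13, 1.488, -0, 1.523, -0.085], TCP at [0.214, -0.561, 0.405] pointing down, gripper open.
Joint ranges: [-2.96, 2.96], [-0.89, 2.26], [0.02, 2.5], [-1.34, 4.48], [0, 2.73], [-2.66, 2.66]. Speed limits (rad/s): [2.39, 2.39, 2.79, 3.14, 3.14, 3.14].

INTERFACE

Orientations are given as a rotation vector (axis times angle).
In Python, from plant import read_state, read_camera, camera_params, close_job gives the robot as it stands. The module is installed in compiled form; this text tells all that it offers.
- The arm moves only by the tool servo_tool, never from a script. Its argument "increments" is a list of rows, each an object with "slide": the shift along the tool's x, y, z in mm, a list of three; "dr": the turn, a rotation vector about the tool's x, y, z in rad, a list of three; "jaw": the closure, from 0 (fully open) to 1 (shut). In form: [{"slide": [x, y, z], "dr": [ax, ay, az], "jaw": jaw}, ...]. A call has 1 to 20 rows; each row is the pose to reach, as a shift and turn from the pose commanded when the call began, along the tool's axes at that moment; what a row does not reach only later rows make up. A row lasts 1/10 s, in which the tool goes at most 50 mm and 8.59 degrees, less where a joint would pass 70% of its speed; a pose out of reach is approached as far as the arm can. A call with a gripper value outside its range is refused whole. The fingers move at their own pace and stop on an object; "force" is the grip in N (left out, the last holds). Time passes only in rows, so rows that repeat a pose let the fingers close. It gives the time, the measured TCP pose, the force, the opening and the grip force at its end, in the units of the state.
- read_state(): the state, without advancing time (a new reading comes with each control period).
- read_camera(name): name is "side" or "top"; returns (picture, depth): 420x560x3 uint8, red, green, blue; 420x560 float32, m along the optical axis (not along the pixel's ray), 0 where there is no reading.
- camera_params(name): a dict with "fx", "fy", "cx", "cy" (pixels), "rvec" (rotation vector, rad) and "tvec" (3), from world to camera coordinates, as OpenCV has them. Camera axes: x right, y down, z forward; pixel columns grow to the right and rows downward; lengths in m; the calibration is good to about 2 mm. A picture is of the moment at which its call begins. camera_params takes no time and is no camera call.
- close_job(): hands the job in; it is judged then, once.
The state is a dict: "t": time; "q": joint angles; "dq": joint speeds; "joint_torque": joint torques, N m; "tool_pos": TCP position; "orientation": TCP orientation; "force": force on the tool from outside, world axes, zero at the start; "wrist_torque": the same for the moment, N m; "opening": finger opening in m; "gripper_force": force on a finger pad.
Only numpy, scipy, OpenCV 4.12 (cv2) and the standard library are available. Lean on these libraries where they do the work, as an engineer would, in place of code of your own. Each camera call takes 0.05 s, during which the arm holds its last target. There are 200 camera calls.

## Working session

There is one attempt and no reset: what is moved stays moved. The work goes in short steps, Python scripts to look and compute and a tool call to move; the robot and the scene stay as the last step left them, time stands still between calls to the robot, and variables do not carry over. Pictures are saved under pics/ and viewed, at most 10 in all, crops included, and the job is handed in when it is done.

Besides the shell and the picture viewer there is one more tool, called after "Request:" by a JSON object that holds its "name" and its "arguments". servo_tool: Moves the arm, as the interface text tells. Its arguments: {"type":"object","properties":{"increments":{"type":"array"},"force":{"type":"number"}},"required":["increments"]}

```bash
mkdir -p pics; cat > h.py <<'E'
import numpy as np, cv2
from plant import *
def cam(n):
    p=camera_params(n); K=np.array([[p['fx'],0,p['cx']],[0,p['fy'],p['cy']],[0,0,1.]])
    R=cv2.Rodrigues(np.array(p['rvec'],float))[0]; return K,R,np.array(p['tvec'],float).ravel()
def onplane(n,uv,z):
    K,R,t=cam(n); uv=np.atleast_2d(uv).astype(float)
    d=(R.T@np.linalg.inv(K)@np.c_[uv,np.ones(len(uv))].T).T; c=-R.T@t
    return c+d*((z-c[2])/d[:,2])[:,None]
def cloud(n,dep):
    K,R,t=cam(n); v,u=np.mgrid[:420,:560]
    P=np.stack([(u-K[0,2])/K[0,0]*dep,(v-K[1,2])/K[1,1]*dep,dep],-1)
    W=(P-t)@R; W[dep==0]=np.nan; return W
def proj(n,X):
    K,R,t=cam(n); q=(K@(R@np.atleast_2d(X).T+t[:,None])).T; return q[:,:2]/q[:,2:]
E
python3 - <<'E'
from h import *
for n in('top','side'):
    im,d=read_camera(n); np.savez(f'{n}0.npz',im=im,d=d)
    cv2.imwrite(f'pics/{n}0.png',cv2.resize(im[:,:,::-1],None,fx=1.42,fy=1.42,interpolation=cv2.INTER_CUBIC))
    K,R,t=cam(n); print(n,K[0,0],(-R.T@t).round(3),(R[2]).round(2))
print(read_state())
E
```

```text
top 532.5465491383524 [0.197 0.075 1.623] [ 0.18  0.01 -0.98]
side 422.9505705454088 [0.17  0.857 0.806] [ 0.3  -0.73 -0.61]
{'t': 0.1, 'q': array([-1.29137278e+00,  1.31073357e-01,  1.48916986e+00,  1.67630483e-05,
        1.52302518e+00, -8.54130686e-02]), 'dq': array([ 1.43480695e-03, -8.40019167e-04, -3.94687114e-03,  1.24645700e-03,
        1.18971508e-03, -1.01049361e-06]), 'joint_torque': array([ 2.49247634e-03, -5.61342537e+01, -4.93095410e+01,  7.71531556e-02,
        2.91801151e-02, -4.00116096e-05]), 'tool_pos': array([ 0.21403604, -0.56029897,  0.40379972]), 'orientation': array([-3.08782537e+00, -5.69606823e-01,  2.28643715e-04]), 'force': array([-0.08988782, -0.2498411 , -0.25992981]), 'wrist_torque': array([-0.01414025, -0.03364791, -0.06397215]), 'gripper_force': 0.0, 'opening': 0.09279381971236951}
```

View pics/top0.png

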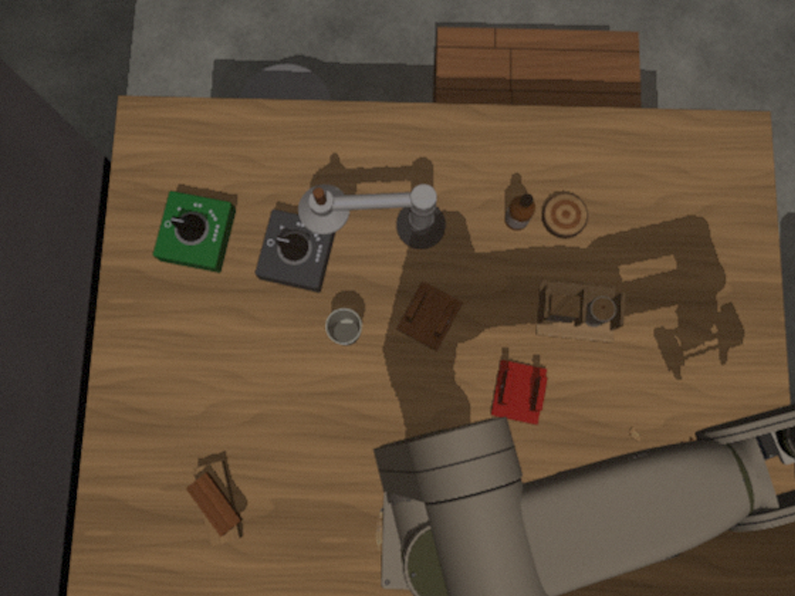

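View pics/side0.png

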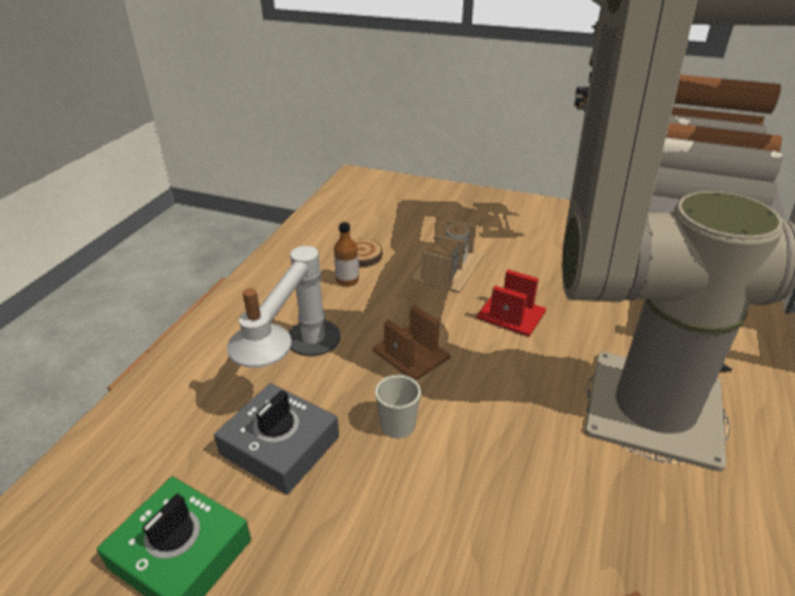

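Top view (enlarged pixels): the rack is at about (580,308). It holds the square blank in its left bay (566,300) and the round log in its right bay (602,308). The brown rest is at (430,316), with a red look-alike at (520,388). The grey control is at (295,248), with a green look-alike at (193,230). The post is at (424,200) and the hood handle at (320,195), and the hood overlaps the control's corner. Mug (343,326), bottle (521,212) and slice (566,214).

```bash
python3 - <<'E'
from h import *
D=np.load('top0.npz'); im,d=D['im'],D['d']; W=cloud('top',d)
def reg(u0,v0,u1,v1,zl,zh):
    s=1.42; m=np.zeros(d.shape,bool); m[int(v0/s):int(v1/s),int(u0/s):int(u1/s)]=1
    return m&(W[...,2]>zl)&(W[...,2]<zh)
def rect(name,m,cc=True):
    n,l,st,c=cv2.connectedComponentsWithStats(m.astype(np.uint8),connectivity=4)
    for i in range(1,n):
        if st[i,4]>12:
            P=W[l==i]; r=cv2.minAreaRect((P[:,:2]*1000).astype(np.float32))
            print(name,st[i,4],'c',np.round(r[0],1),'size',np.round(r[1],1),'ang',round(r[2],1),'z',np.nanmedian(P[:,2]).round(4))
rect('rest cheeks',reg(390,270,470,360,.07,.1))
rect('rest base',reg(390,270,470,360,.005,.1))
rect('rack tops',reg(525,270,640,350,.065,.1))
rect('rack base',reg(525,270,640,350,.004,.1))
rect('control',reg(250,200,340,300,.045,.065))
rect('selector',reg(265,225,325,270,.095,.115))
rect('post top',reg(405,180,445,215,.195,.25))
rect('handle',reg(300,175,345,225,.245,.28))
rect('hood',reg(290,180,360,240,.14,.28))
rect('mug',reg(320,300,370,350,.07,.1))
rect('oil',reg(500,180,540,235,.1,.2))
rect('slice',reg(540,190,595,240,.01,.04))
crop=np.vstack([cv2.resize(im[175:250,265:450,::-1],None,fx=4.2,fy=4,interpolation=cv2.INTER_CUBIC),cv2.resize(im[130:210,175:360,::-1],None,fx=4.2,fy=3.6,interpolation=cv2.INTER_CUBIC)])
cv2.imwrite('pics/crop1.png',np.clip(crop*1.7,0,255).astype(np.uint8)); print(crop.shape)
E
```

```text
rest cheeks 121 c [465.8  52.6] size [14.1 69.6] ang 63.3 z 0.0839
rest cheeks 117 c [435.3  -8.1] size [14. 69.] ang 63.2 z 0.0836
rest base 1187 c [451.   22.9] size [101.2 121.7] ang 63.0 z 0.0124
rack tops 529 c [ 472.7 -256.2] size [88.4 69.5] ang 85.6 z 0.0844
rack tops 100 c [ 464.4 -372.6] size [ 9.9 71.1] ang 86.1 z 0.0802
rack tops 293 c [ 461.3 -331.5] size [53.5 52. ] ang 78.7 z 0.0863
rack base 1980 c [ 473.4 -307. ] size [189.7 130.3] ang 86.0 z 0.0578
control 1778 c [581.4 315.1] size [141.6 150.4] ang 78.9 z 0.0537
selector 121 c [581.2 315. ] size [61.5 17.4] ang 79.6 z 0.1054
post top 313 c [653.8  50.7] size [51.9 58.4] ang 1.4 z 0.2064
handle 58 c [640.3 244.2] size [20.3 19.1] ang 0.2 z 0.2592
hood 1087 c [645.  237.9] size [105.2 120.1] ang 37.5 z 0.1754
mug 135 c [412.6 200.9] size [74.5 72.2] ang 46.2 z 0.0821
oil 166 c [ 669.1 -162.1] size [41.1 36.5] ang 67.7 z 0.1167
slice 783 c [ 680.9 -271.1] size [98.2 98.5] ang 74.4 z 0.0206
(588, 777, 3)
```

View pics/crop1.png

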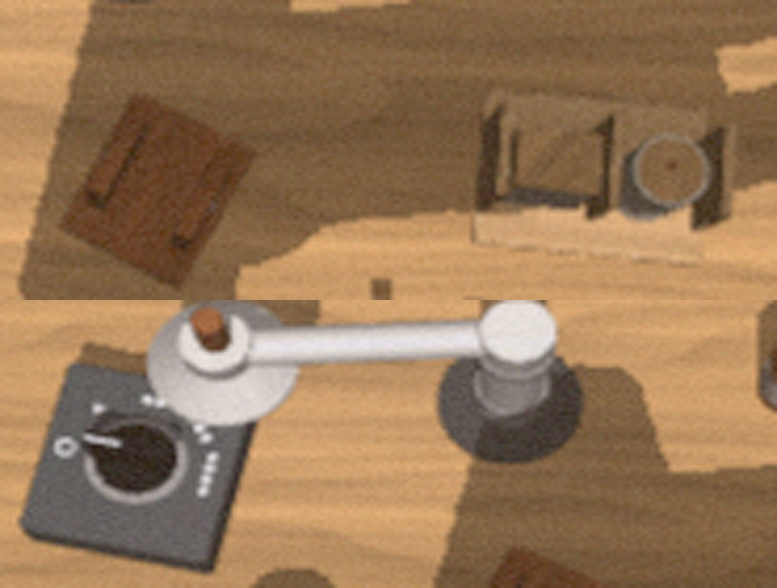

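The crop confirms the choice: the square-edged block is in the left bay (crop ~(555,165)), the round log in the right bay (670,170). The selector's white line points at the ring, and the box's three dots are at crop ~(203,430). The blank can't go into the rest with the 45 mm grasp because the fingers don't fit the 54 mm channel, so I'll regrasp it on the bench.

```bash
cat >> h.py <<'E'
def wrap(a,p=2*np.pi): return (a+p/2)%p-p/2
def plan(x,y,z,ang=None):
    """grasp point target (mm), tool-y line angle (deg, mod 180) -> slide, turn about tool z"""
    s=read_state(); R=cv2.Rodrigues(np.array(s['orientation']))[0]
    g=s['tool_pos']+R[:,2]*.167; t=np.array([x,y,z])/1000
    yd=np.degrees(np.arctan2(R[1,1],R[0,1]))
    print('t',round(s['t'],2),'grasp',(g*1000).round(1),'ydir',yd.round(2),'tilt',R[:,2].round(3),'q',s['q'].round(2),'F',s['force'].round(1),'op',round(s['opening']*1000,1),'gf',round(s['gripper_force'],1))
    # TCP shift when the turn is about tool z with tool kept pointing down
    print(' slide',(R.T@(t-g)*1000).round(1), '' if ang is None else 'dr z options',[(-np.radians(wrap(ang-yd+k,360))).round(3) for k in(0,180)])
E
python3 - <<'E'
from h import *
D=np.load('top0.npz'); d=D['d']; W=cloud('top',d)
o=np.array([.4698,-.295]); a=np.radians(-3.9); X=np.array([np.cos(a),np.sin(a)]); Y=np.array([-X[1],X[0]])
P=W.reshape(-1,3); L=np.c_[(P[:,:2]-o)@X,(P[:,:2]-o)@Y,P[:,2]]*1000
m=(L[:,2]>78)&(L[:,2]<100)&(abs(L[:,0])<60)&(L[:,1]>6)&(L[:,1]<73)
q=L[m]; 
for y in range(6,74,4):
    w=q[(q[:,1]>=y)&(q[:,1]<y+4)]
    if len(w): print(y,len(w),w[:,0].min().round(1),w[:,0].max().round(1),np.median(w[:,2]).round(1))
b=q; r=cv2.minAreaRect(b[:,:2].astype(np.float32)); print(r)
# post head
P=W.reshape(-1,3); m=(P[:,2]>.2025)&(P[:,2]<.22)&(abs(P[:,0]-.654)<.06)&(abs(P[:,1]-.05)<.06)
print(cv2.minEnclosingCircle((P[m][:,:2]*1000).astype(np.float32)),np.median(P[m],0))
m=(P[:,2]>.004)&(P[:,2]<.014)&(abs(P[:,0]-.654)<.09)&(abs(P[:,1]-.05)<.09)
print(cv2.minEnclosingCircle((P[m][:,:2]*1000).astype(np.float32)))
plan(470+39*Y[0]*1,-295+39*Y[1],100,-3.9)
E
```

```text
10 16 -28.0 16.3 86.4
14 18 -28.2 16.5 85.0
18 23 -26.1 14.8 86.5
22 22 -27.5 15.2 87.1
26 20 -27.4 14.3 84.5
30 24 -27.3 17.2 86.1
34 19 -28.0 15.6 87.1
38 22 -27.8 16.6 85.6
42 20 -27.8 16.5 86.8
46 22 -26.1 15.7 86.5
50 22 -26.2 15.5 86.3
54 18 -27.1 18.3 87.0
58 23 -27.7 17.4 86.3
62 20 -27.0 17.0 85.6
66 21 -24.8 16.6 85.5
70 9 -16.6 10.9 85.4
((-4.959026336669922, 41.16870880126953), (60.32540512084961, 46.04575729370117), 89.15703582763672)
((654.5484008789062, 64.41822814941406), 43.97981262207031) [0.65255447 0.05189909 0.20650358]
((656.5303955078125, 55.01302719116211), 116.92449951171875)
t 0.1 grasp [ 214.  -560.   236.8] ydir -69.1 tilt [-0.     0.002 -1.   ] q [-1.29  0.13  1.49  0.    1.52 -0.09] F [-0.1 -0.2 -0.3] op 92.8 gf 0.0
 slide [ 350.1 -191.4  137.2] dr z options [np.float64(-1.138), np.float64(2.004)]
```

Request:
{"name": "servo_tool", "arguments": {"increments": [{"slide": [346, -196, 0], "dr": [0, 0, -1.138], "jaw": 0}, {"slide": [346, -196, 0], "dr": [0, 0, -1.138], "jaw": 0}, {"slide": [346, -196, 0], "dr": [0, 0, -1.138], "jaw": 0}, {"slide": [346, -196, 0], "dr": [0, 0, -1.138], "jaw": 0}, {"slide": [346, -196, 0], "dr": [0, 0, -1.138], "jaw": 0}, {"slide": [346, -196, 0], "dr": [0, 0, -1.138], "jaw": 0}, {"slide": [346, -196, 0], "dr": [0, 0, -1.138], "jaw": 0}, {"slide": [346, -196, 0], "dr": [0, 0, -1.138], "jaw": 0}, {"slide": [346, -196, 0], "dr": [0, 0, -1.138], "jaw": 0}, {"slide": [346, -196, 0], "dr": [0, 0, -1.138], "jaw": 0}, {"slide": [346, -196, 0], "dr": [0, 0, -1.138], "jaw": 0}, {"slide": [346, -196, 0], "dr": [0, 0, -1.138], "jaw": 0}, {"slide": [346, -196, 0], "dr": [0, 0, -1.138], "jaw": 0}]}}

```text
t: 1.4
tool_pos: [0.4667, -0.2551, 0.4047]
orientation: [-2.298, -2.142, 0.0]
force: [-0.3, -0.9, -0.1]
opening: 0.0928
gripper_force: 0.0
```

```bash
python3 -c "
from h import *
plan(467.3,-253.7,62,-3.9)"
```

```text
t 1.4 grasp [ 466.6 -255.1  237.7] ydir -4.04 tilt [-0.  0. -1.] q [-0.6  -0.05  1.68 -0.    1.52 -0.53] F [-0.3 -0.9 -0.1] op 92.8 gf 0.0
 slide [  1.5   0.6 175.7] dr z options [np.float64(-0.002), np.float64(3.139)]
```

Request:
{"name": "servo_tool", "arguments": {"increments": [{"slide": [1.5, 0.5, 40], "dr": [0, 0, 0], "jaw": 0}, {"slide": [1.5, 0.5, 80], "dr": [0, 0, 0], "jaw": 0}, {"slide": [1.5, 0.5, 110], "dr": [0, 0, 0], "jaw": 0}, {"slide": [1.5, 0.5, 135], "dr": [0, 0, 0], "jaw": 0}, {"slide": [1.5, 0.5, 155], "dr": [0, 0, 0], "jaw": 0}, {"slide": [1.5, 0.5, 170], "dr": [0, 0, 0], "jaw": 0}, {"slide": [1.5, 0.5, 180], "dr": [0, 0, 0], "jaw": 0}, {"slide": [1.5, 0.5, 180], "dr": [0, 0, 0], "jaw": 0}, {"slide": [1.5, 0.5, 180], "dr": [0, 0, 0], "jaw": 0}]}}

```text
t: 2.3
tool_pos: [0.4682, -0.2529, 0.2255]
orientation: [2.295, 2.144, 0.0]
force: [0.5, 0.4, 0.0]
opening: 0.093
gripper_force: 0.0
```

Request:
{"name": "servo_tool", "arguments": {"increments": [{"slide": [0, 0, 0], "dr": [0, 0, 0], "jaw": 0.3}, {"slide": [0, 0, 0], "dr": [0, 0, 0], "jaw": 0.45}, {"slide": [0, 0, 0], "dr": [0, 0, 0], "jaw": 0.6}, {"slide": [0, 0, 0], "dr": [0, 0, 0], "jaw": 0.8}, {"slide": [0, 0, 0], "dr": [0, 0, 0], "jaw": 1}, {"slide": [0, 0, 0], "dr": [0, 0, 0], "jaw": 1}, {"slide": [0, 0, 0], "dr": [0, 0, 0], "jaw": 1}, {"slide": [0, 0, 0], "dr": [0, 0, 0], "jaw": 1}], "force": 20}}

```text
t: 3.1
tool_pos: [0.4681, -0.2525, 0.2248]
orientation: [2.296, 2.145, 0.0]
force: [0.5, -0.3, -0.2]
opening: 0.0451
gripper_force: 19.9
```

```bash
python3 -c "
from h import *
plan(520,-130,60,-3.9)"
```

```text
t 3.1 grasp [ 468.1 -252.5   57.8] ydir -3.9 tilt [ 0.  0. -1.] q [-0.59  0.11  1.85  0.    1.18 -0.52] F [ 0.5 -0.3 -0.2] op 45.1 gf 19.9
 slide [125.7  43.5  -2.2] dr z options [np.float64(0.0), np.float64(-3.142)]
```

Request:
{"name": "servo_tool", "arguments": {"increments": [{"slide": [0, 0, -15], "dr": [0, 0, 0], "jaw": 1}, {"slide": [0, 0, -40], "dr": [0, 0, 0], "jaw": 1}, {"slide": [0, 0, -70], "dr": [0, 0, 0], "jaw": 1}, {"slide": [0, 0, -100], "dr": [0, 0, 0], "jaw": 1}, {"slide": [20, 7, -115], "dr": [0, 0, 0], "jaw": 1}, {"slide": [50, 17, -115], "dr": [0, 0, 0], "jaw": 1}, {"slide": [80, 28, -115], "dr": [0, 0, 0], "jaw": 1}, {"slide": [108, 37, -110], "dr": [0, 0, 0], "jaw": 1}, {"slide": [126, 43, -90], "dr": [0, 0, 0], "jaw": 1}, {"slide": [126, 43, -60], "dr": [0, 0, 0], "jaw": 1}, {"slide": [126, 43, -35], "dr": [0, 0, 0], "jaw": 1}, {"slide": [126, 43, -15], "dr": [0, 0, 0], "jaw": 1}, {"slide": [126, 43, -5], "dr": [0, 0, 0], "jaw": 1}, {"slide": [126, 43, 0], "dr": [0, 0, 0], "jaw": 1}, {"slide": [126, 43, 4], "dr": [0, 0, 0], "jaw": 1}, {"slide": [126, 43, 6], "dr": [0, 0, 0], "jaw": 1}, {"slide": [126, 43, 7.5], "dr": [0, 0, 0], "jaw": 1}, {"slide": [126, 43, 7.5], "dr": [0, 0, 0], "jaw": 1}]}}

```text
t: 4.9
tool_pos: [0.5197, -0.1298, 0.2177]
orientation: [2.295, 2.144, 0.001]
force: [-0.4, -0.2, -0.8]
opening: 0.0449
gripper_force: 19.9
```

```bash
python3 -c "
from h import *
plan(520,-130,50,-3.9)"
```

```text
t 4.9 grasp [ 519.8 -129.9   50.7] ydir -3.9 tilt [ 0.001 -0.    -1.   ] q [-0.34  0.13  1.84  0.    1.16 -0.27] F [-0.4 -0.2 -0.8] op 44.9 gf 19.9
 slide [-0.1  0.2  0.7] dr z options [np.float64(0.0), np.float64(-3.142)]
```

Request:
{"name": "servo_tool", "arguments": {"increments": [{"slide": [0, 0, 0.7], "dr": [0, 0, 0], "jaw": 1}, {"slide": [0, 0, 0.7], "dr": [0, 0, 0], "jaw": 0.45}, {"slide": [0, 0, 0.7], "dr": [0, 0, 0], "jaw": 0.3}, {"slide": [0, 0, 0.7], "dr": [0, 0, 0], "jaw": 0.1}, {"slide": [0, 0, 0.7], "dr": [0, 0, 0], "jaw": 0}, {"slide": [0, 0, 0.7], "dr": [0, 0, 0], "jaw": 0}, {"slide": [0, 0, -15], "dr": [0, 0, 0], "jaw": 0}, {"slide": [0, 0, -45], "dr": [0, 0, 0], "jaw": 0}, {"slide": [0, 0, -75], "dr": [0, 0, 0], "jaw": 0}, {"slide": [0, 0, -85], "dr": [0, 0, 0], "jaw": 0}]}}

```text
t: 5.9
tool_pos: [0.5205, -0.1301, 0.3058]
orientation: [2.292, 2.141, 0.004]
force: [-0.0, -0.1, -0.2]
opening: 0.093
gripper_force: 0.0
```

Request:
{"name": "servo_tool", "arguments": {"increments": [{"slide": [0, 0, 0], "dr": [0, 0, 0.14], "jaw": 0}, {"slide": [0, 0, 0], "dr": [0, 0, 0.28], "jaw": 0}, {"slide": [0, 0, 0], "dr": [0, 0, 0.42], "jaw": 0}, {"slide": [0, 0, 0], "dr": [0, 0, 0.56], "jaw": 0}, {"slide": [0, 0, 0], "dr": [0, 0, 0.7], "jaw": 0}, {"slide": [0, 0, 0], "dr": [0, 0, 0.84], "jaw": 0}, {"slide": [0, 0, 0], "dr": [0, 0, 0.98], "jaw": 0}, {"slide": [0, 0, 0], "dr": [0, 0, 1.12], "jaw": 0}, {"slide": [0, 0, 0], "dr": [0, 0, 1.26], "jaw": 0}, {"slide": [0, 0, 0], "dr": [0, 0, 1.4], "jaw": 0}, {"slide": [0, 0, 0], "dr": [0, 0, 1.5], "jaw": 0}, {"slide": [0, 0, 0], "dr": [0, 0, 1.571], "jaw": 0}, {"slide": [0, 0, 0], "dr": [0, 0, 1.571], "jaw": 0}, {"slide": [0, 0, 0], "dr": [0, 0, 1.571], "jaw": 0}]}}

```text
t: 7.3
tool_pos: [0.5193, -0.1297, 0.3016]
orientation: [-3.14, 0.104, 0.001]
force: [-0.3, -0.1, 0.0]
opening: 0.093
gripper_force: 0.0
```

```bash
python3 - <<'E'
from h import *
plan(520,-130,50,-93.9)
im,d=read_camera('side'); 
u,v=proj('side',[.52,-.13,.05])[0].astype(int); print(u,v)
c=im[max(0,v-75):v+75,max(0,u-90):u+90,::-1]; cv2.imwrite('pics/s2.png',np.clip(cv2.resize(c,None,fx=4,fy=4,interpolation=cv2.INTER_CUBIC)*1.4,0,255).astype(np.uint8))
# blank top from side-depth
P=cloud('side',d).reshape(-1,3); m=(abs(P[:,2]-.08)<.008)&(abs(P[:,0]-.52)<.05)&(abs(P[:,1]+.13)<.06)
r=cv2.minAreaRect((P[m][:,:2]*1000).astype(np.float32)); print(m.sum(),r)
E
```

```text
t 7.3 grasp [ 519.2 -129.6  134.6] ydir -93.78 tilt [-0.001  0.    -1.   ] q [-0.34  0.03  1.79  0.    1.33  1.3 ] F [-0.3 -0.1  0. ] op 93.0 gf 0.0
 slide [ 0.9  0.3 84.6] dr z options [np.float64(0.002), np.float64(-3.14)]
284 200
190 ((517.9338989257812, -131.6669464111328), (67.01128387451172, 47.0682487487793), 83.40093994140625)
```

View pics/s2.png

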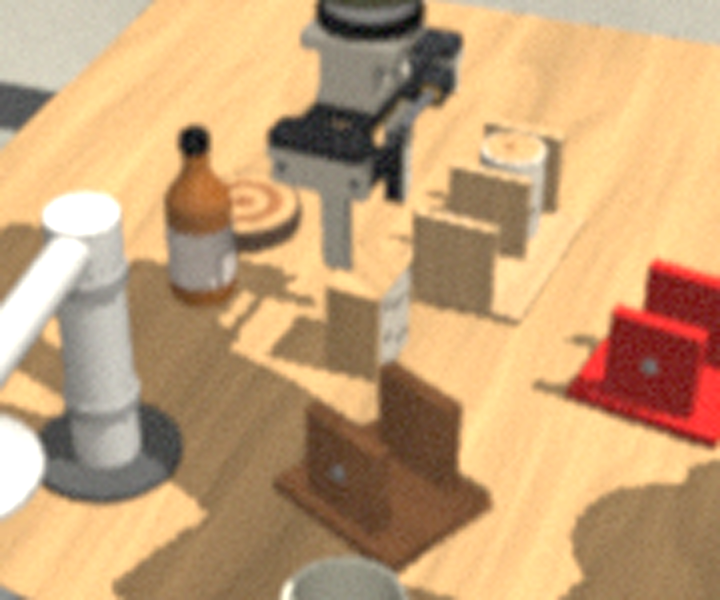

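The blank stands upright on the bench at crop (365,325), with the open fingers above it on its y sides. The log is still in the rack. Now I'll regrasp across the 60 mm side.

Request:
{"name": "servo_tool", "arguments": {"increments": [{"slide": [0.8, -1, 25], "dr": [0, 0, 0], "jaw": 0}, {"slide": [0.8, -1, 45], "dr": [0, 0, 0], "jaw": 0}, {"slide": [0.8, -1, 65], "dr": [0, 0, 0], "jaw": 0}, {"slide": [0.8, -1, 78], "dr": [0, 0, 0], "jaw": 0}, {"slide": [0.8, -1, 84.5], "dr": [0, 0, 0], "jaw": 0}, {"slide": [0.8, -1, 84.5], "dr": [0, 0, 0], "jaw": 0}, {"slide": [0.8, -1, 84.5], "dr": [0, 0, 0], "jaw": 0.2}, {"slide": [0.8, -1, 84.5], "dr": [0, 0, 0], "jaw": 0.3}, {"slide": [0.8, -1, 84.5], "dr": [0, 0, 0], "jaw": 0.4}, {"slide": [0.8, -1, 84.5], "dr": [0, 0, 0], "jaw": 0.7}, {"slide": [0.8, -1, 84.5], "dr": [0, 0, 0], "jaw": 1}, {"slide": [0.8, -1, 84.5], "dr": [0, 0, 0], "jaw": 1}, {"slide": [0.8, -1, 84.5], "dr": [0, 0, 0], "jaw": 1}], "force": 20}}

```text
t: 8.65
tool_pos: [0.5206, -0.1291, 0.2184]
orientation: [3.139, -0.107, 0.002]
force: [-0.5, -1.9, 5.0]
opening: 0.06
gripper_force: 20.0
```

Request:
{"name": "servo_tool", "arguments": {"increments": [{"slide": [0, 0, -15], "dr": [0, 0, 0], "jaw": 1}, {"slide": [0, 0, -40], "dr": [0, 0, 0], "jaw": 1}, {"slide": [0, 0, -70], "dr": [0, 0, 0], "jaw": 1}, {"slide": [0, 0, -100], "dr": [0, 0, 0], "jaw": 1}, {"slide": [0, 0, -120], "dr": [0, 0, -0.1], "jaw": 1}, {"slide": [0, 0, -125], "dr": [0, 0, -0.22], "jaw": 1}, {"slide": [0, 0, -125], "dr": [0, 0, -0.34], "jaw": 1}, {"slide": [0, 0, -125], "dr": [0, 0, -0.46], "jaw": 1}, {"slide": [0, 0, -125], "dr": [0, 0, -0.58], "jaw": 1}, {"slide": [0, 0, -125], "dr": [0, 0, -0.7], "jaw": 1}, {"slide": [0, 0, -125], "dr": [0, 0, -0.82], "jaw": 1}, {"slide": [0, 0, -125], "dr": [0, 0, -0.94], "jaw": 1}, {"slide": [0, 0, -125], "dr": [0, 0, -1.06], "jaw": 1}, {"slide": [0, 0, -125], "dr": [0, 0, -1.13], "jaw": 1}, {"slide": [0, 0, -125], "dr": [0, 0, -1.17], "jaw": 1}, {"slide": [0, 0, -125], "dr": [0, 0, -1.17], "jaw": 1}]}}

```text
t: 10.25
tool_pos: [0.5201, -0.1285, 0.3431]
orientation: [-2.676, -1.645, 0.0]
force: [0.2, -0.2, -2.0]
opening: 0.0595
gripper_force: 20.0
```

```bash
python3 - <<'E'
from h import *
# rest axis from cheek centres and side view
a,b=np.array([465.8,52.6]),np.array([435.3,-8.1]); d=a-b; print('centre',(a+b)/2,'sep',np.hypot(*d),'x axis deg',np.degrees(np.arctan2(d[1],d[0]))-90)
im,dp=read_camera('side'); P=cloud('side',dp).reshape(-1,3)
m=(P[:,2]>.079)&(P[:,2]<.092)&(abs(P[:,0]-.451)<.07)&(abs(P[:,1]-.022)<.07); Q=P[m]*1000
n=np.array([np.cos(np.radians(63.3)),np.sin(np.radians(63.3))]); s=(Q[:,:2]-[450.5,22.3])@n
for k in(s>0,s<0): print(k.sum(),s[k].min().round(1),s[k].max().round(1),cv2.minAreaRect(Q[k][:,:2].astype(np.float32)))
plan(450.5,22.3,175,-26.7)
E
```

```text
centre [450.55  22.25] sep 67.93187764223804 x axis deg -26.678209251504676
116 26.6 43.5 ((467.9276123046875, 52.905029296875), (15.894919395446777, 71.65129089355469), 62.131893157958984)
106 -40.2 -25.1 ((436.1533508300781, -7.213632583618164), (15.063753128051758, 69.67408752441406), 63.727657318115234)
t 10.3 grasp [ 520.1 -128.5  176. ] ydir -26.92 tilt [-0.  0. -1.] q [-0.34 -0.01  1.74  0.    1.4   0.13] F [ 0.1 -0.1 -1.3] op 60.0 gf 20.0
 slide [ 103.  -130.3    1.1] dr z options [np.float64(-0.004), np.float64(3.138)]
```

Request:
{"name": "servo_tool", "arguments": {"increments": [{"slide": [15, -19, 0], "dr": [0, 0, -0.003], "jaw": 1}, {"slide": [40, -50, 0], "dr": [0, 0, -0.003], "jaw": 1}, {"slide": [65, -82, 0], "dr": [0, 0, -0.003], "jaw": 1}, {"slide": [88, -111, 0], "dr": [0, 0, -0.003], "jaw": 1}, {"slide": [99, -125, 0], "dr": [0, 0, -0.003], "jaw": 1}, {"slide": [103, -130, 0], "dr": [0, 0, -0.003], "jaw": 1}, {"slide": [103, -130, 15], "dr": [0, 0, -0.003], "jaw": 1}, {"slide": [103, -130, 28], "dr": [0, 0, -0.003], "jaw": 1}, {"slide": [103, -130, 28], "dr": [0, 0, -0.003], "jaw": 1}, {"slide": [103, -130, 28], "dr": [0, 0, -0.003], "jaw": 1}]}}

```text
t: 11.3
tool_pos: [0.4509, 0.0214, 0.3143]
orientation: [-2.674, -1.647, 0.002]
force: [-0.4, -0.1, -0.7]
opening: 0.0596
gripper_force: 20.0
```

```bash
python3 - <<'E'
from h import *
plan(451,22.6,62,-26.7)
im,d=read_camera('side')
u,v=proj('side',[.451,.022,.09])[0].astype(int)
c=im[max(0,v-55):v+55,max(0,u-70):u+70,::-1]; cv2.imwrite('pics/s3.png',np.clip(cv2.resize(c,None,fx=4.5,fy=4.5,interpolation=cv2.INTER_CUBIC)*1.4,0,255).astype(np.uint8))
E
```

```text
t 11.3 grasp [450.6  21.4 147.3] ydir -26.76 tilt [-0.001  0.    -1.   ] q [-0.07 -0.22  2.   -0.    1.37  0.4 ] F [-0.4 -0.1 -0.7] op 59.6 gf 20.0
 slide [ 1.3 -0.1 85.3] dr z options [np.float64(-0.001), np.float64(3.141)]
```

View pics/s3.png

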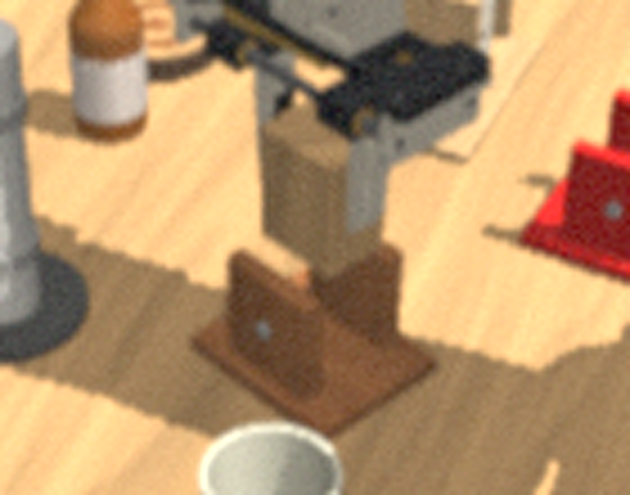

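The blank is held upright just above the channel, crop (320,200), with its faces parallel to the cheeks. I'll lower it in.

Request:
{"name": "servo_tool", "arguments": {"increments": [{"slide": [1, 0, 5], "dr": [0, 0, 0], "jaw": 1}, {"slide": [1, 0, 15], "dr": [0, 0, 0], "jaw": 1}, {"slide": [1, 0, 25], "dr": [0, 0, 0], "jaw": 1}, {"slide": [1, 0, 37], "dr": [0, 0, 0], "jaw": 1}, {"slide": [1, 0, 50], "dr": [0, 0, 0], "jaw": 1}, {"slide": [1, 0, 62], "dr": [0, 0, 0], "jaw": 1}, {"slide": [1, 0, 72], "dr": [0, 0, 0], "jaw": 1}, {"slide": [1, 0, 79], "dr": [0, 0, 0], "jaw": 1}, {"slide": [1, 0, 82], "dr": [0, 0, 0], "jaw": 1}, {"slide": [1, 0, 83.5], "dr": [0, 0, 0], "jaw": 1}, {"slide": [1, 0, 84.5], "dr": [0, 0, 0], "jaw": 1}, {"slide": [1, 0, 84.5], "dr": [0, 0, 0], "jaw": 1}]}}

```text
t: 12.55
tool_pos: [0.4516, 0.0227, 0.2306]
orientation: [2.674, 1.648, 0.001]
force: [-0.1, -0.2, -0.1]
opening: 0.0597
gripper_force: 20.0
```

```bash
python3 -c "
from h import *
plan(451,22.6,62,-26.7)"
```

```text
t 12.55 grasp [451.7  22.7  63.6] ydir -26.7 tilt [ 0.001 -0.    -1.   ] q [-0.06 -0.11  2.06  0.    1.19  0.4 ] F [-0.1 -0.2 -0.1] op 59.7 gf 20.0
 slide [-0.4 -0.6  1.6] dr z options [np.float64(0.0), np.float64(-3.142)]
```

Request:
{"name": "servo_tool", "arguments": {"increments": [{"slide": [0, 0, 0.8], "dr": [0, 0, 0], "jaw": 1}, {"slide": [0, 0, 1.4], "dr": [0, 0, 0], "jaw": 1}, {"slide": [0, 0, 1.4], "dr": [0, 0, 0], "jaw": 1}, {"slide": [0, 0, 1.4], "dr": [0, 0, 0], "jaw": 0.3}, {"slide": [0, 0, 1.4], "dr": [0, 0, 0], "jaw": 0.1}, {"slide": [0, 0, 1.4], "dr": [0, 0, 0], "jaw": 0}, {"slide": [0, 0, 1.4], "dr": [0, 0, 0], "jaw": 0}, {"slide": [0, 0, -15], "dr": [0, 0, 0], "jaw": 0}, {"slide": [0, 0, -45], "dr": [0, 0, 0], "jaw": 0}, {"slide": [0, 0, -80], "dr": [0, 0, 0], "jaw": 0}, {"slide": [0, 0, -120], "dr": [0, 0, 0], "jaw": 0}, {"slide": [0, 0, -160], "dr": [0, 0, 0], "jaw": 0}, {"slide": [0, 0, -200], "dr": [0, 0, 0], "jaw": 0}, {"slide": [0, 0, -235], "dr": [0, 0, 0], "jaw": 0}, {"slide": [0, 0, -235], "dr": [0, 0, 0], "jaw": 0}]}}

```text
t: 14.05
tool_pos: [0.4521, 0.0227, 0.4712]
orientation: [2.67, 1.646, 0.012]
force: [-0.2, 0.3, 1.3]
opening: 0.093
gripper_force: 0.0
```

```bash
python3 - <<'E'
from h import *
im,d=read_camera('side'); P=cloud('side',d).reshape(-1,3); ims=im
c=np.array([.451,.0226]); m=(P[:,2]>.0885)&(P[:,2]<.1)&(np.hypot(*(P[:,:2]-c).T)<.05)
print('blank top',m.sum(),cv2.minAreaRect((P[m][:,:2]*1000).astype(np.float32)),np.median(P[m],0))
# post top circle & handle from both views
D=np.load('top0.npz'); 
for n,dd in(('top',D['d']),('side',d)):
    Q=cloud(n,dd).reshape(-1,3)
    m=(Q[:,2]>.247)&(Q[:,2]<.275)&(np.hypot(Q[:,0]-.64,Q[:,1]-.244)<.03)
    if m.sum()>3: print(n,'handle',m.sum(),cv2.minAreaRect((Q[m][:,:2]*1000).astype(np.float32)))
    m=(Q[:,2]>.2035)&(Q[:,2]<.216)&(np.hypot(Q[:,0]-.654,Q[:,1]-.045)<.045)&(Q[:,1]<.06)
    if m.sum()>3: print(n,'post',m.sum(),(Q[m].min(0)*1000).round(1),(Q[m].max(0)*1000).round(1))
    m=(Q[:,2]>.004)&(Q[:,2]<.013)&(np.hypot(Q[:,0]-.654,Q[:,1]-.045)<.075)
    q=Q[m]*1000; print(n,'foot',m.sum(),q.min(0).round(0),q.max(0).round(0))
plan(640,244,295)
u,v=proj('side',[.451,.022,.06])[0].astype(int)
cc=im[max(0,v-50):v+50,max(0,u-65):u+65,::-1]; cv2.imwrite('pics/s4.png',np.clip(cv2.resize(cc,None,fx=4.5,fy=4.5,interpolation=cv2.INTER_CUBIC)*1.4,0,255).astype(np.uint8))
E
```

```text
blank top 218 ((450.59954833984375, 23.059246063232422), (45.57210159301758, 60.992767333984375), 63.425445556640625) [0.44982266 0.0235907  0.09065534]
top handle 56 ((640.3391723632812, 244.232421875), (20.281503677368164, 19.051265716552734), 0.18937471508979797)
top post 186 [628.9  21.6 203.5] [680.   58.2 214.2]
top foot 419 [587. -28.   4.] [694. 114.  13.]
side handle 91 ((640.4019165039062, 245.29457092285156), (20.37671661376953, 21.629648208618164), 59.045936584472656)
side post 138 [629.4  19.6 203.7] [681.1  59.7 211. ]
side foot 464 [601. -10.   4.] [711. 101.  13.]
t 14.1 grasp [452.8  22.6 301.2] ydir -26.7 tilt [ 0.006 -0.    -1.   ] q [-0.06 -0.3   1.78  0.    1.66  0.4 ] F [ 0.8 -0.5 -0.1] op 92.8 gf 0.0Traceback (most recent call last):
  File "<stdin>", line 15, in <module>
  File "h.py", line 24, in plan
    print(' slide',(R.T@(t-g)*1000).round(1), '' if ang is None else 'dr z options',[(-np.radians(wrap(ang-yd+k,360))).round(3) for k in(0,180)])
                                                                                                       ~~~^~~
TypeError: unsupported operand type(s) for -: 'NoneType' and 'float'
```

The blank is seated: its top is at 91 mm, centred at (450.6, 23.1), and the footprint measures 45.6 x 61 mm. Next is the hood.

```bash
python3 - <<'E'
from h import *
plan(640.4,244.8,300,-26.7); plan(640.4,244.8,240,-26.7)
E
```

```text
t 14.1 grasp [452.8  22.6 301.2] ydir -26.7 tilt [ 0.006 -0.    -1.   ] q [-0.06 -0.3   1.78  0.    1.66  0.4 ] F [ 0.8 -0.5 -0.1] op 92.8 gf 0.0
 slide [282.8  67.8   2.1] dr z options [np.float64(-0.0), np.float64(3.142)]
t 14.1 grasp [452.8  22.6 301.2] ydir -26.7 tilt [ 0.006 -0.    -1.   ] q [-0.06 -0.3   1.78  0.    1.66  0.4 ] F [ 0.8 -0.5 -0.1] op 92.8 gf 0.0
 slide [282.6  67.5  62.1] dr z options [np.float64(-0.0), np.float64(3.142)]
```

Request:
{"name": "servo_tool", "arguments": {"increments": [{"slide": [30, 7, 0], "dr": [0, 0, 0], "jaw": 0}, {"slide": [70, 17, 0], "dr": [0, 0, 0], "jaw": 0}, {"slide": [115, 27, 0], "dr": [0, 0, 0], "jaw": 0}, {"slide": [160, 38, 0], "dr": [0, 0, 0], "jaw": 0}, {"slide": [205, 49, 0], "dr": [0, 0, 0], "jaw": 0}, {"slide": [245, 58, 0], "dr": [0, 0, 0], "jaw": 0}, {"slide": [270, 65, 0], "dr": [0, 0, 0], "jaw": 0}, {"slide": [282, 67.5, 0], "dr": [0, 0, 0], "jaw": 0}, {"slide": [282, 67.5, 0], "dr": [0, 0, 0], "jaw": 0}, {"slide": [282, 67.5, 0], "dr": [0, 0, 0], "jaw": 0}, {"slide": [282, 67.5, 0], "dr": [0, 0, 0], "jaw": 0}]}}

```text
t: 15.2
tool_pos: [0.638, 0.2436, 0.4647]
orientation: [-2.675, -1.648, 0.002]
force: [-0.1, 0.0, -0.0]
opening: 0.0928
gripper_force: 0.0
```

```bash
python3 - <<'E'
from h import *
plan(640.4,244.8,240,-26.7)
E
```

```text
t 15.2 grasp [637.8 243.5 297.7] ydir -26.73 tilt [-0.001 -0.001 -1.   ] q [ 0.29  0.34  1.13 -0.    1.67  0.76] F [-0.1  0.  -0. ] op 92.8 gf 0.0
 slide [ 2.3  1.8 57.7] dr z options [np.float64(-0.001), np.float64(3.141)]
```

Request:
{"name": "servo_tool", "arguments": {"increments": [{"slide": [2.3, 1.8, 15], "dr": [0, 0, 0], "jaw": 0}, {"slide": [2.3, 1.8, 32], "dr": [0, 0, 0], "jaw": 0}, {"slide": [2.3, 1.8, 47], "dr": [0, 0, 0], "jaw": 0}, {"slide": [2.3, 1.8, 56], "dr": [0, 0, 0], "jaw": 0}, {"slide": [2.3, 1.8, 57], "dr": [0, 0, 0], "jaw": 0}, {"slide": [2.3, 1.8, 57], "dr": [0, 0, 0], "jaw": 0}, {"slide": [2.3, 1.8, 57], "dr": [0, 0, 0], "jaw": 0.5}, {"slide": [2.3, 1.8, 57], "dr": [0, 0, 0], "jaw": 0.65}, {"slide": [2.3, 1.8, 57], "dr": [0, 0, 0], "jaw": 0.8}, {"slide": [2.3, 1.8, 57], "dr": [0, 0, 0], "jaw": 0.9}, {"slide": [2.3, 1.8, 57], "dr": [0, 0, 0], "jaw": 1}, {"slide": [2.3, 1.8, 57], "dr": [0, 0, 0], "jaw": 1}, {"slide": [2.3, 1.8, 57], "dr": [0, 0, 0], "jaw": 1}, {"slide": [2.3, 1.8, 57], "dr": [0, 0, 0], "jaw": 1}], "force": 12}}

```text
t: 16.6
tool_pos: [0.641, 0.2456, 0.4082]
orientation: [-2.674, -1.648, 0.0]
force: [-0.3, 0.2, -0.6]
opening: 0.034
gripper_force: 0.0
```

```bash
python3 - <<'E'
from h import *
plan(456.7,23.8,240,65)
s=read_state(); R=cv2.Rodrigues(np.array(s['orientation']))[0]
h=np.array([655.5,45.5]); g=(s['tool_pos']+R[:,2]*.167)[:2]*1000; v=g-h; print('r',np.hypot(*v),np.degrees(np.arctan2(v[1],v[0])))
# goal angle
tot=np.radians(186.2)-np.arctan2(v[1],v[0]); 
for k in range(1,19):
    u=k/18; f=u*u*(3-2*u); a=tot*f
    w=np.array([[np.cos(a),-np.sin(a)],[np.sin(a),np.cos(a)]])@v-v
    print((R.T@np.r_[w,0])[:2].round(0),(-a).round(2))
E
```

```text
t 16.6 grasp [641.  245.6 241.2] ydir -26.7 tilt [-0. -0. -1.] q [ 0.29  0.36  1.21 -0.    1.57  0.76] F [-0.3  0.2 -0.6] op 34.0 gf 0.0
 slide [-280.9  -65.     1.2] dr z options [np.float64(-1.6), np.float64(1.541)]
r 200.61121865218067 94.1454179593079
[-1. -2.] -0.01
[-6. -9.] -0.06
[-13. -20.] -0.12
[-24. -33.] -0.2
[-39. -47.] -0.3
[-56. -61.] -0.42
[-77. -74.] -0.54
[-101.  -85.] -0.67
[-127.  -93.] -0.8
[-153.  -97.] -0.94
[-179.  -98.] -1.07
[-204.  -95.] -1.19
[-226.  -90.] -1.3
[-245.  -84.] -1.4
[-260.  -77.] -1.49
[-272.  -71.] -1.55
[-279.  -67.] -1.59
[-281.  -66.] -1.61
```

Request:
{"name": "servo_tool", "arguments": {"increments": [{"slide": [0, 0, 0], "dr": [0, 0, 0], "jaw": 1}, {"slide": [0, 0, 0], "dr": [0, 0, 0], "jaw": 1}, {"slide": [0, 0, 0], "dr": [0, 0, 0], "jaw": 1}, {"slide": [0, 0, 0], "dr": [0, 0, 0], "jaw": 1}]}}

```text
t: 17.0
tool_pos: [0.6411, 0.2455, 0.4083]
orientation: [2.674, 1.648, -0.0]
force: [-0.5, -1.2, 0.7]
opening: 0.0218
gripper_force: 12.0
```

Request:
{"name": "servo_tool", "arguments": {"increments": [{"slide": [-1, -2, 0], "dr": [0, 0, -0.01], "jaw": 1}, {"slide": [-6, -9, 0], "dr": [0, 0, -0.06], "jaw": 1}, {"slide": [-13, -20, 0], "dr": [0, 0, -0.12], "jaw": 1}, {"slide": [-24, -33, 0], "dr": [0, 0, -0.2], "jaw": 1}, {"slide": [-39, -47, 0], "dr": [0, 0, -0.3], "jaw": 1}, {"slide": [-56, -61, 0], "dr": [0, 0, -0.42], "jaw": 1}, {"slide": [-77, -74, 0], "dr": [0, 0, -0.54], "jaw": 1}, {"slide": [-101, -85, 0], "dr": [0, 0, -0.67], "jaw": 1}, {"slide": [-127, -93, 0], "dr": [0, 0, -0.8], "jaw": 1}, {"slide": [-153, -97, 0], "dr": [0, 0, -0.94], "jaw": 1}, {"slide": [-179, -98, 0], "dr": [0, 0, -1.07], "jaw": 1}, {"slide": [-204, -95, 0], "dr": [0, 0, -1.19], "jaw": 1}, {"slide": [-226, -90, 0], "dr": [0, 0, -1.3], "jaw": 1}, {"slide": [-245, -84, 0], "dr": [0, 0, -1.4], "jaw": 1}, {"slide": [-260, -77, 0], "dr": [0, 0, -1.49], "jaw": 1}, {"slide": [-272, -71, 0], "dr": [0, 0, -1.55], "jaw": 1}, {"slide": [-279, -67, 0], "dr": [0, 0, -1.59], "jaw": 1}, {"slide": [-281, -66, 0], "dr": [0, 0, -1.61], "jaw": 1}, {"slide": [-281, -66, 0], "dr": [0, 0, -1.61], "jaw": 1}, {"slide": [-281, -66, 0], "dr": [0, 0, -1.61], "jaw": 1}]}}

```text
t: 19.0
tool_pos: [0.4559, 0.0245, 0.4082]
orientation: [0.667, 3.069, 0.0]
force: [5.7, -0.8, -4.3]
opening: 0.0219
gripper_force: 12.0
```

```bash
python3 - <<'E'
from h import *
plan(456.7,23.8,300,65)
E
```

```text
t 19.0 grasp [456.   24.5 241.2] ydir 65.49 tilt [ 0.001  0.    -1.   ] q [-0.06 -0.27  1.86  0.    1.55 -1.2 ] F [ 5.7 -0.8 -4.3] op 21.9 gf 12.0
 slide [ -0.9  -0.3 -58.8] dr z options [np.float64(0.009), np.float64(-3.133)]
```

Request:
{"name": "servo_tool", "arguments": {"increments": [{"slide": [0, 0, 0], "dr": [0, 0, 0], "jaw": 0.7}, {"slide": [0, 0, 0], "dr": [0, 0, 0], "jaw": 0.4}, {"slide": [0, 0, 0], "dr": [0, 0, 0], "jaw": 0.2}, {"slide": [0, 0, 0], "dr": [0, 0, 0], "jaw": 0}, {"slide": [0, 0, 0], "dr": [0, 0, 0], "jaw": 0}, {"slide": [0, 0, -15], "dr": [0, 0, 0], "jaw": 0}, {"slide": [0, 0, -40], "dr": [0, 0, 0], "jaw": 0}, {"slide": [0, 0, -60], "dr": [0, 0, 0], "jaw": 0}, {"slide": [0, 0, -60], "dr": [0, 0, 0], "jaw": 0}, {"slide": [0, 0, -60], "dr": [0, 0, 0], "jaw": 0}]}}

```text
t: 20.0
tool_pos: [0.4559, 0.0242, 0.469]
orientation: [0.665, 3.069, 0.0]
force: [0.0, 0.3, 0.4]
opening: 0.0916
gripper_force: 0.0
```

```bash
python3 - <<'E'
from h import *
c=np.array([581.3,315])
ims=[]
for n in('top','side'):
    im,d=read_camera(n); Q=cloud(n,d).reshape(-1,3)*1000; 
    m=(Q[:,2]>95)&(Q[:,2]<115)&(np.hypot(Q[:,0]-c[0],Q[:,1]-c[1])<50)
    print(n,'bar',m.sum(),cv2.minAreaRect(Q[m][:,:2].astype(np.float32)))
    m=(Q[:,2]>49)&(Q[:,2]<60)&(np.hypot(Q[:,0]-c[0],Q[:,1]-c[1])<115); print(' box',m.sum(),cv2.minAreaRect(Q[m][:,:2].astype(np.float32)))
    m=(Q[:,2]>247)&(Q[:,2]<268)&(np.hypot(Q[:,0]-456,Q[:,1]-24)<25); 
    if m.sum()>3: print(' handle',m.sum(),cv2.minAreaRect(Q[m][:,:2].astype(np.float32))[:2])
    K=cv2.resize(im[:,:,::-1],None,fx=.95,fy=.95)
    ims.append(im[120:260,150:350,::-1] if n=='top' else im[150:350,60:340,::-1])
a=cv2.resize(ims[0],None,fx=2.8,fy=2.8); a=cv2.resize(a,(400,280)); b=cv2.resize(ims[1],(400,286))
cv2.imwrite('pics/s5.png',np.clip(np.vstack([a,b])*1.4,0,255).astype(np.uint8))
plan(581.3,315,240,168.9)
E
```

```text
top bar 125 ((581.5967407226562, 314.6743469238281), (61.76668167114258, 17.277814865112305), 78.44513702392578)
 box 1629 ((581.4271850585938, 314.29425048828125), (140.7781982421875, 150.40109252929688), 78.8020248413086)
side bar 205 ((582.9896850585938, 314.7298583984375), (62.34865951538086, 17.66481590270996), 77.37528991699219)
 box 2425 ((582.881103515625, 314.4608459472656), (141.8376007080078, 152.1597137451172), 78.4972915649414)
 handle 69 ((455.9374084472656, 26.93379783630371), (17.249391555786133, 23.16841697692871))
t 20.1 grasp [455.4  24.2 300.4] ydir 65.54 tilt [-0.001  0.    -1.   ] q [-0.06 -0.28  1.77  0.    1.66 -1.2 ] F [-0.2  0.2 -0.2] op 92.9 gf 0.0
 slide [  5.7 316.8  60.3] dr z options [np.float64(-1.804), np.float64(1.338)]
```

View pics/s5.png

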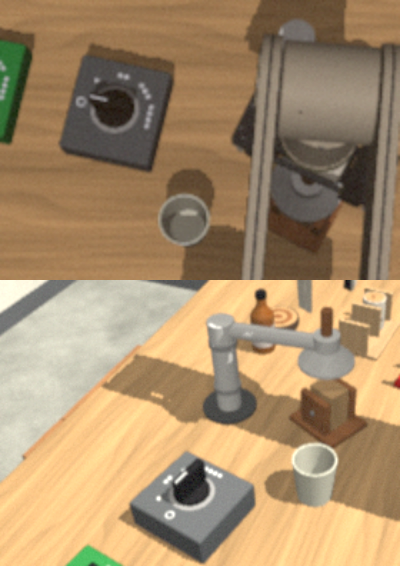

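The hood's mouth is now over the blank in the rest: top crop (310,190), side crop (327,350). The selector still points at the ring, and the three dots are at top crop (145,90). Now the selector.

Request:
{"name": "servo_tool", "arguments": {"increments": [{"slide": [0.5, 30, 0], "dr": [0, 0, -0.06], "jaw": 0}, {"slide": [1, 65, 0], "dr": [0, 0, -0.18], "jaw": 0}, {"slide": [2, 105, 0], "dr": [0, 0, -0.31], "jaw": 0}, {"slide": [3, 145, 0], "dr": [0, 0, -0.44], "jaw": 0}, {"slide": [4, 185, 0], "dr": [0, 0, -0.57], "jaw": 0}, {"slide": [5, 225, 0], "dr": [0, 0, -0.7], "jaw": 0}, {"slide": [5, 265, 0], "dr": [0, 0, -0.83], "jaw": 0}, {"slide": [5.5, 295, 0], "dr": [0, 0, -0.96], "jaw": 0}, {"slide": [5.5, 312, 0], "dr": [0, 0, -1.09], "jaw": 0}, {"slide": [5.5, 316.7, 0], "dr": [0, 0, -1.22], "jaw": 0}, {"slide": [5.5, 316.7, 0], "dr": [0, 0, -1.35], "jaw": 0}, {"slide": [5.5, 316.7, 20], "dr": [0, 0, -1.48], "jaw": 0}, {"slide": [5.5, 316.7, 50], "dr": [0, 0, -1.6], "jaw": 0}, {"slide": [5.5, 316.7, 80], "dr": [0, 0, -1.7], "jaw": 0}, {"slide": [5.5, 316.7, 110], "dr": [0, 0, -1.78], "jaw": 0}, {"slide": [5.5, 316.7, 130], "dr": [0, 0, -1.8], "jaw": 0}, {"slide": [5.5, 316.7, 135], "dr": [0, 0, -1.8], "jaw": 0}, {"slide": [5.5, 316.7, 135], "dr": [0, 0, -1.8], "jaw": 0}, {"slide": [5.5, 316.7, 135], "dr": [0, 0, -1.8], "jaw": 0}]}}

```text
t: 22.0
tool_pos: [0.5822, 0.3149, 0.3344]
orientation: [-1.99, 2.429, -0.001]
force: [-0.6, 0.0, 0.8]
opening: 0.0929
gripper_force: 0.0
```

```bash
python3 - <<'E'
from h import *
plan(582,314.6,94,168.6)
E
```

```text
t 22.0 grasp [582.4 315.  167.4] ydir 168.64 tilt [ 0.001  0.001 -1.   ] q [ 0.42  0.33  1.38 -0.    1.42 -2.52] F [-0.6  0.   0.8] op 92.9 gf 0.0
 slide [ 0.5  0.4 73.4] dr z options [np.float64(0.001), np.float64(-3.141)]
```

Request:
{"name": "servo_tool", "arguments": {"increments": [{"slide": [0.4, 0.4, 20], "dr": [0, 0, 0], "jaw": 0}, {"slide": [0.4, 0.4, 40], "dr": [0, 0, 0], "jaw": 0}, {"slide": [0.4, 0.4, 57], "dr": [0, 0, 0], "jaw": 0}, {"slide": [0.4, 0.4, 68], "dr": [0, 0, 0], "jaw": 0}, {"slide": [0.4, 0.4, 73], "dr": [0, 0, 0], "jaw": 0}, {"slide": [0.4, 0.4, 73], "dr": [0, 0, 0], "jaw": 0}, {"slide": [0.4, 0.4, 73], "dr": [0, 0, 0], "jaw": 0.4}, {"slide": [0.4, 0.4, 73], "dr": [0, 0, 0], "jaw": 0.6}, {"slide": [0.4, 0.4, 73], "dr": [0, 0, 0], "jaw": 0.75}, {"slide": [0.4, 0.4, 73], "dr": [0, 0, 0], "jaw": 0.85}, {"slide": [0.4, 0.4, 73], "dr": [0, 0, 0], "jaw": 0.95}, {"slide": [0.4, 0.4, 73], "dr": [0, 0, 0], "jaw": 1}, {"slide": [0.4, 0.4, 73], "dr": [0, 0, 0], "jaw": 1}, {"slide": [0.4, 0.4, 73], "dr": [0, 0, 0], "jaw": 1}, {"slide": [0.4, 0.4, 73], "dr": [0, 0, 0], "jaw": 1}, {"slide": [0.4, 0.4, 73], "dr": [0, 0, 0], "jaw": 1}, {"slide": [0.4, 0.4, 73], "dr": [0, 0, 0], "jaw": 1}, {"slide": [0.4, 0.4, 73], "dr": [0, 0, 0], "jaw": 1}], "force": 25}}

```text
t: 23.8
tool_pos: [0.583, 0.3139, 0.2603]
orientation: [-1.988, 2.428, -0.004]
force: [11.3, -1.3, -7.5]
opening: 0.0161
gripper_force: 25.0
```

```bash
python3 - <<'E'
from h import *
plan(582,314.6,94,168.6-135)
E
```

```text
t 23.8 grasp [583.7 313.9  93.3] ydir 168.64 tilt [ 0.005  0.    -1.   ] q [ 0.42  0.4   1.44 -0.    1.3  -2.53] F [11.3 -1.3 -7.5] op 16.1 gf 25.0
 slide [-0.3  1.8 -0.7] dr z options [np.float64(2.357), np.float64(-0.785)]
```

Request:
{"name": "servo_tool", "arguments": {"increments": [{"slide": [0, -1.8, 0], "dr": [0, 0, 0], "jaw": 1}, {"slide": [0, -1.8, 0], "dr": [0, 0, 0.06], "jaw": 1}, {"slide": [0, -1.8, 0], "dr": [0, 0, 0.18], "jaw": 1}, {"slide": [0, -1.8, 0], "dr": [0, 0, 0.31], "jaw": 1}, {"slide": [0, -1.8, 0], "dr": [0, 0, 0.44], "jaw": 1}, {"slide": [0, -1.8, 0], "dr": [0, 0, 0.57], "jaw": 1}, {"slide": [0, -1.8, 0], "dr": [0, 0, 0.7], "jaw": 1}, {"slide": [0, -1.8, 0], "dr": [0, 0, 0.83], "jaw": 1}, {"slide": [0, -1.8, 0], "dr": [0, 0, 0.96], "jaw": 1}, {"slide": [0, -1.8, 0], "dr": [0, 0, 1.09], "jaw": 1}, {"slide": [0, -1.8, 0], "dr": [0, 0, 1.22], "jaw": 1}, {"slide": [0, -1.8, 0], "dr": [0, 0, 1.35], "jaw": 1}, {"slide": [0, -1.8, 0], "dr": [0, 0, 1.48], "jaw": 1}, {"slide": [0, -1.8, 0], "dr": [0, 0, 1.61], "jaw": 1}, {"slide": [0, -1.8, 0], "dr": [0, 0, 1.74], "jaw": 1}, {"slide": [0, -1.8, 0], "dr": [0, 0, 1.87], "jaw": 1}, {"slide": [0, -1.8, 0], "dr": [0, 0, 2.0], "jaw": 1}, {"slide": [0, -1.8, 0], "dr": [0, 0, 2.13], "jaw": 1}, {"slide": [0, -1.8, 0], "dr": [0, 0, 2.26], "jaw": 1}, {"slide": [0, -1.8, 0], "dr": [0, 0, 2.356], "jaw": 1}]}}

```text
t: 25.8
tool_pos: [0.5836, 0.3144, 0.2603]
orientation: [1.489, 2.765, 0.003]
force: [4.1, 2.5, -4.0]
opening: 0.0159
gripper_force: 25.0
```

```bash
python3 - <<'E'
from h import *
plan(583.5,314.3,94,168.6-135)
E
```

```text
t 25.8 grasp [583.8 314.6  93.3] ydir 33.39 tilt [ 0.002  0.001 -1.   ] q [ 0.42  0.4   1.44  0.    1.3  -0.17] F [ 4.1  2.5 -4. ] op 15.9 gf 25.0
 slide [-0.1 -0.4 -0.7] dr z options [np.float64(-0.004), np.float64(3.138)]
```

Turned. I'll release, rise and check.

Request:
{"name": "servo_tool", "arguments": {"increments": [{"slide": [0, 0, 0], "dr": [0, 0, 0], "jaw": 1}, {"slide": [0, 0, 0], "dr": [0, 0, 0], "jaw": 1}, {"slide": [0, 0, 0], "dr": [0, 0, 0], "jaw": 0.7}, {"slide": [0, 0, 0], "dr": [0, 0, 0], "jaw": 0.4}, {"slide": [0, 0, 0], "dr": [0, 0, 0], "jaw": 0.2}, {"slide": [0, 0, 0], "dr": [0, 0, 0], "jaw": 0.2}, {"slide": [0, 0, 0], "dr": [0, 0, 0], "jaw": 0.2}, {"slide": [0, 0, -15], "dr": [0, 0, 0], "jaw": 0.2}, {"slide": [0, 0, -45], "dr": [0, 0, 0], "jaw": 0.2}, {"slide": [0, 0, -85], "dr": [0, 0, 0], "jaw": 0.2}, {"slide": [0, 0, -125], "dr": [0, 0, 0], "jaw": 0.2}, {"slide": [0, 0, -165], "dr": [0, 0, 0], "jaw": 0.2}, {"slide": [0, 0, -190], "dr": [0, 0, 0], "jaw": 0.2}, {"slide": [0, 0, -190], "dr": [0, 0, 0], "jaw": 0.2}, {"slide": [0, 0, -190], "dr": [0, 0, 0], "jaw": 0.2}]}}

```text
t: 27.3
tool_pos: [0.5832, 0.3141, 0.4517]
orientation: [1.482, 2.769, 0.003]
force: [-2.0, 0.7, -1.2]
opening: 0.0746
gripper_force: 0.0
```

```bash
python3 - <<'E'
from h import *
im,d=read_camera('side'); Q=cloud('side',d).reshape(-1,3)*1000
c=[583,314.5]
m=(Q[:,2]>97)&(Q[:,2]<115)&(np.hypot(Q[:,0]-c[0],Q[:,1]-c[1])<45); print('bar',m.sum(),cv2.minAreaRect(Q[m][:,:2].astype(np.float32)))
m=(Q[:,2]>247)&(Q[:,2]<268)&(np.hypot(Q[:,0]-456,Q[:,1]-24)<25); print('handle',m.sum(),cv2.minAreaRect(Q[m][:,:2].astype(np.float32))[:2])
plan(583.5,314.3,94,33.6)
cv2.imwrite('pics/s6.png',np.clip(cv2.resize(im[110:360,60:360,::-1],(720,600),interpolation=cv2.INTER_CUBIC)*1.2,0,255).astype(np.uint8))
E
```

```text
bar 165 ((582.661376953125, 315.4215393066406), (15.834227561950684, 62.919437408447266), 34.03540802001953)
handle 66 ((456.373046875, 25.856319427490234), (17.132761001586914, 20.202621459960938))
t 27.35 grasp [582.9 314.  282.8] ydir 33.69 tilt [-0.001 -0.    -1.   ] q [ 0.42  0.29  1.23  0.    1.63 -0.17] F [-0.4  0.4 -0.3] op 74.4 gf 0.0
 slide [-1.000e-01  8.000e-01  1.888e+02] dr z options [np.float64(0.002), np.float64(-3.14)]
```

View pics/s6.png

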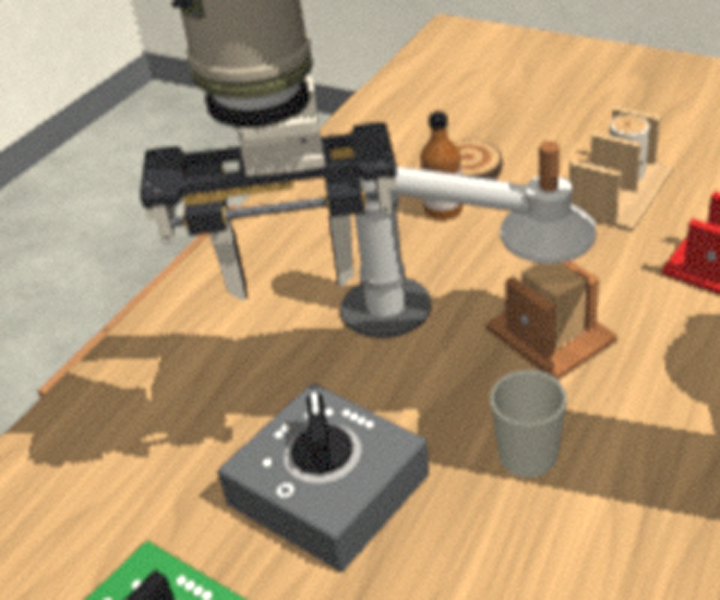

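The pointer (315,405) covers the three-dot mark, between two dots (280,430) and four dots (357,418). The bar lies at -56 degrees, as it should. The blank stands in the rest under the hood, and the bottle, slice, log and mug are where they were.

```bash
python3 -c "
from plant import *
print(close_job())"
```

```text
the job is handed in; nothing more can be done
None
```

The job is handed in: the blank stands upright and centred in the brown carving rest, the hood was swung over it, and then the grey box's selector was turned to three dots, all in about 27 s and with the log, bottle, mug and wood slice left in place.

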